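# Shim a rocking modelling turntable

### The arm

A 7-joint arm with a two-finger parallel gripper is mounted at the origin on the work surface. World frame = base frame: x ahead of the robot, y to its left, z up, the work surface at z = 0. Lengths are in mm, angles in rad, forces in N, time in s.
With the tool pointing down it reaches from about 350 to 900 mm from the base axis. Payload 8.1 kg.
Tool frame: the origin (TCP) lies on the mounting face of the last link; the fingertips stand 173 mm ahead of it and the grasp point (between the pads) lies 155 mm ahead of it; z points along the fingers, y is the line along which they close (so a half turn about z gives the same grasp; the last joint's range is limited). The gripper opens to 85 mm and grips with 20 to 120 N. Pads are 22 mm wide; open, the fingers measure 114 mm over their backs; the gripper's body (76 mm by 85 mm) begins 54 mm behind the grasp point. The pads swing forward as they close: fully open they stand 13 mm farther back than shut.
Start: joints at [-1.439, 0.434, 0.025, 1.573, -0.012, 1.134, -0.075], TCP at [145.429, 607.851, 404.723] pointing down, gripper open.
Joint ranges: [-2.62, 2.62], [-0.44, 2.09], [-1.27, 1.32], [0.08, 2.57], [-1.32, 4.46], [0.12, 2], [-2.74, 2.74]. Speed limits (rad/s): [2.22, 2.22, 3.01, 3.01, 3.14, 3.14, 3.14].

### API

Orientations are given as a unit quaternion [w, x, y, z].
In Python, from cell import robot, eyes gives the robot as it stands. The module is installed in compiled form; this text tells all that it offers.
- The arm moves only by the tool apply_moves, never from a script. Its argument "motion" is a list of rows, each a list of 5 numbers: the finger opening in mm, from 0 to 85.4, then the shift along the tool's x, y, z each as a share of 300 mm, from -1 to 1, then the turn about the tool's z as a share of 0.12 rad, from -1 to 1. In form: [[jaw, x, y, z, twist], ...]. A call has 1 to 20 rows; each row shifts and turns the commanded pose from where the row before left it, along the tool's axes as they then stand; what a row does not reach is not made up. A row lasts 1/10 s, in which the tool goes at most 50 mm and 8.59 degrees, less where a joint would pass 70% of its speed; a pose out of reach is approached as far as the arm can. A call with a number of a shift or a turn outside -1 to 1 is refused whole. A call with a gripper value outside its range is refused whole. The fingers move at their own pace and stop on an object; "force" is the grip in N (left out, the last holds). Time passes only in rows, so rows that do not move let the fingers close. It gives the time, the measured TCP pose, the force, the opening and the grip force at its end, in the units of the state.
- robot.sense(): the state, without advancing time (a new reading comes with each control period).
- eyes.capture(name): name is "scene" or "side" or "wrist"; returns the picture (420x560x3 uint8, red, green, blue); there is no depth.
- eyes.camera_info(name): a dict with "fx", "fy", "cx", "cy" (pixels), "extrinsics" (4x4, takes a point from camera to world coordinates). Camera axes: x right, y down, z forward; pixel columns grow to the right and rows downward; lengths in mm; the calibration is good to about 2 mm. A picture is of the moment at which its call begins: read the wrist's pose just before it. camera_info takes no time and is no camera call; for the wrist camera it gives the pose at the moment of the call.
- robot.close_job(): hands the job in; it is judged then, once.
The state is a dict: "clock": time; "joints": joint angles; "joint_velocities": joint speeds; "joint_efforts": joint torques, N m; "position": TCP position; "ee_rot": TCP orientation; "contact_force": force on the tool from outside, world axes, zero at the start; "wrist_torque": the same for the moment, N m; "gripper_width": finger opening in mm; "grip_force": force on a finger pad.
Only numpy, scipy, OpenCV 4.12 (cv2) and the standard library are available. Lean on these libraries where they do the work, as an engineer would, in place of code of your own. Each camera call takes 0.05 s, during which the arm holds its last target. There are 200 camera calls.

### The job

The clay modeller's turntable rocks because the foot under the near left corner of its square wooden base has lost its rubber pad. Using fingertips only, pushing and never picking anything up, slide the orange wedge thin end first under that bare foot until it is snug and the turntable stands level and firm on all four feet, then press down lightly on that corner of the base to check that it no longer rocks, and let go. Leave the turntable standing where it is and leave everything else alone.

Things in the scene. Friction and masses are not known exactly. Their poses are not given: they have to be found in the camera images.
- turntable: modelling turntable, loose, about 3.7 kg: dark square wooden base 240 x 240 mm, top 52 mm and underside 30 mm above the bench, on four feet; on it a blue wheel head 200 mm across (locked, 80 to 106 mm up with its round bat), a grey clay house up to 180 mm and a thin steel post up to 219 mm. Origin: on the bench under its centre; x, y along the base's sides, z up
- bare_foot: foot without its pad, a wooden stub 26 mm across at x = -95, y = +95 mm of the turntable (the base reaches 12 mm beyond its side). Origin: centre of its underside, about 6 mm above the bench at the start, when the turntable stands on the padded feet alone; these are soft rubber (1 mm at 20 N); 2 to 4 N down on that corner rocks it over
- foot_near_right: padded foot at x = -95, y = -95 mm of the turntable, 28 mm across, black rubber below; origin: centre of its underside, on the bench
- foot_far_left: padded foot at x = +95, y = +95 mm of the turntable; origin as for the near right one
- foot_far_right: padded foot at x = +95, y = -95 mm of the turntable; origin as for the near right one
- corner_top (a point): the place to press: on the upper face of the wooden base above the bare foot, 13 mm in from both edges, 52 mm above the bench; the round wheel head above the base stays 51 mm away from it
- wedge: orange steel wedge 90 x 38 mm, 0.2 kg, flat on the bench outside the base's left (+y) side, thin end 20 to 55 mm short of the bare foot, pointing roughly along the turntable's -y at it. 3 mm thick at the thin end, 16 mm at the flat upright thick end. Origin: centre of its underside; x points to the thin end. It slides at 1 to 2 N of push until it meets the foot
- wedge_thick_end (a point): middle of the wedge's thick end face, 8 mm above the bench. Pushed in, the wedge meets the foot when this is 64 to 68 mm outside the bare foot's near side, and sits firmly 5 to 12 mm further on, still 40 to 48 mm outside the base: the push climbs over those mm to 7 to 15 N and friction then keeps the wedge there; more jacks the corner up until padded feet lift
- clay_tile: one of two loose grey clay tiles (leather-hard), ribbed, 100 x 70 x 11.5 mm, lying flat beside the turntable to the far side of the wedge; origin: centre of its underside
- clay_tile_top: the second such tile, lying on the first
- knife: yellow cutter knife lying flat, 178 x 22 x 17 mm; origin: under its middle, x towards the blade
- tool_cup: empty white cup, 68 mm across, 85 mm tall; origin: centre of its underside
- slip_jar: closed jar with a blue lid, 72 mm across, 85 mm tall; origin: centre of its underside
- wood_spatula: wooden spatula lying flat, 190 mm long along its x axis
- slip_brush: brush lying flat, about 180 mm long along its x axis
- clay_loaf: grey block of clay, 90 x 70 x 55 mm; origin: centre of its underside
Not all that is in view belongs to the job. There is more than one size of the wedge; the one meant has the size given above.

How it is judged (in metres and radians):
On the way, in this order (a step that is already met when the one before it is completed fails the run):
1. the wedge is snug under the bare foot and the turntable stands level with weight on all four feet (contact force between bare_foot and wedge above 2 N and contact force between each of foot_near_right, foot_far_left, foot_far_right and anything else above 0.5 N and angle between turntable's own z axis and vertical below 0.012 rad), for 0.2 s.
2. the corner over the wedge is pressed down (over 3 N, on the base within 40 mm of the marked point) and the turntable does not rock (contact force between the fingers and turntable above 3 N and horizontal distance between the grasp point and corner_top below 0.04 m and contact force between bare_foot and wedge above 2 N and angle between turntable's own z axis and vertical below 0.012 rad), for 0.1 s.
At the end, for the whole second after the job is handed in: the wedge lies flat on the bench and carries the bare foot with more than 2 N, each padded foot carries more than 0.5 N, the turntable is level within 0.7 degrees, within 20 mm of where it stood, and everything is at rest (all of step 1 and distance of turntable from where it was at the start of the episode below 0.02 m and linear speed of each of turntable, wedge below 0.01 m/s and angle between wedge's own z axis and vertical below 0.05 rad and height (world z) of wedge below 0.004 m); the robot touches nothing.
It fails at once if the wedge is lifted off the bench or tipped up (height (world z) of wedge above 0.012 m or angle between wedge's own z axis and vertical above 0.25 rad).
It fails at once if the wedge is squeezed or driven hard (over 35 N) (contact force between the fingers and wedge above 35 N).
It fails at once if the turntable is lifted, tipped or shoved away (over 30 mm) (height (world z) of turntable above 0.012 m or angle between turntable's own z axis and vertical above 0.06 rad or distance of turntable from where it was at the start of the episode above 0.03 m).
It fails at once if the turntable is struck or pressed hard (over 45 N) (contact force between any of the fingers, the arm and turntable above 45 N).
It fails at once if a bystander is moved more than 20 mm (distance of any of clay_tile, clay_tile_top, knife, tool_cup, slip_jar, wood_spatula, slip_brush, clay_loaf from where it was at the start of the episode above 0.02 m).
It also fails if it takes over 51 s, if anything falls off the work surface, if the arm or the gripper's body presses on something with over 40 N, if the wrist force passes 120 N, or if a joint passes its speed limit or range.

## Working session

There is one attempt and no reset: what is moved stays moved. The work goes in short steps, Python scripts to look and compute and a tool call to move; the robot and the scene stay as the last step left them, time stands still between calls to the robot, and variables do not carry over. Pictures are saved under pics/ and viewed, at most 12 in all, crops included, and the job is handed in when it is done.

Besides the shell and the picture viewer there is one more tool, called after "Request:" in YAML: its name, and indented under it one key for each argument. apply_moves: Moves the arm, as the interface text tells. Shift numbers are shares of 300 mm and turn numbers shares of 0.12 rad, none past 1 either way. Its arguments: {"type":"object","properties":{"motion":{"type":"array","items":{"type":"array","items":{"type":"number"}}},"force":{"type":"number"}},"required":["motion"]}

```bash
mkdir -p pics; python3 - <<'E'
from cell import robot, eyes
import cv2, numpy as np
np.set_printoptions(precision=4,suppress=True)
s=robot.sense(); print({k:np.round(v,3) for k,v in s.items()})
for n in ["scene","side","wrist"]:
    i=eyes.camera_info(n); print(n,i["fx"],i["fy"],i["cx"],i["cy"]); print(np.array(i["extrinsics"]))
    im=eyes.capture(n); np.save(f"pics/{n}0.npy",im); cv2.imwrite(f"pics/{n}0.png",im[:,:,::-1])
E
```

```text
{'clock': np.float64(0.0), 'joints': array([-1.439,  0.435,  0.025,  1.574, -0.012,  1.134, -0.075]), 'joint_velocities': array([ 0.001, -0.001,  0.001,  0.   , -0.   , -0.   , -0.001]), 'joint_efforts': array([  0.001, -67.048,   1.025, -31.621,   0.015,   0.012,   0.   ]), 'position': array([145.399, 607.606, 403.902]), 'ee_rot': array([-0.   ,  0.117,  0.993, -0.001]), 'contact_force': array([-0.846,  0.033,  0.449]), 'wrist_torque': array([-0.024,  0.034,  0.016]), 'grip_force': np.float64(0.0), 'gripper_width': np.float64(85.609)}
scene 474.093257606426 474.093257606426 276.55569678967447 207.20141145010078
[[  -0.8859    0.3518   -0.3023  972.1929]
 [   0.4639    0.6655   -0.5847  711.2845]
 [  -0.0045   -0.6582   -0.7528 1009.7347]
 [   0.        0.        0.        1.    ]]
side 524.3477899780324 524.3477899780324 276.5492592887588 205.21100406263352
[[    0.9925    -0.0796     0.0926   423.1439]
 [   -0.1221    -0.6416     0.7572 -1345.9224]
 [   -0.0008    -0.7629    -0.6466  1212.1574]
 [    0.         0.         0.         1.    ]]
wrist 300.02586523827284 300.02586523827284 283.47192783709505 209.47389057780148
[[  0.2336   0.9322   0.2765  75.5318]
 [  0.9723  -0.2236  -0.0675 625.0969]
 [ -0.001    0.2846  -0.9586 372.5995]
 [  0.       0.       0.       1.    ]]
```

View pics/scene0.png

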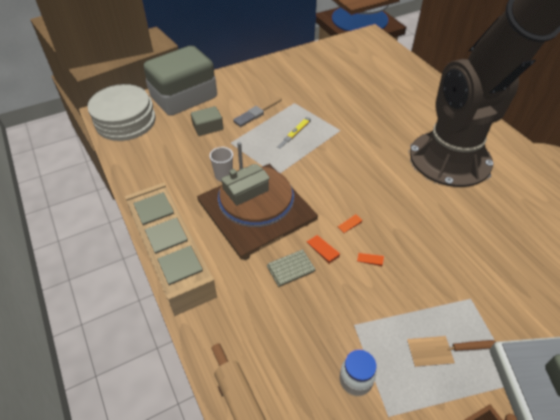

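View pics/side0.png

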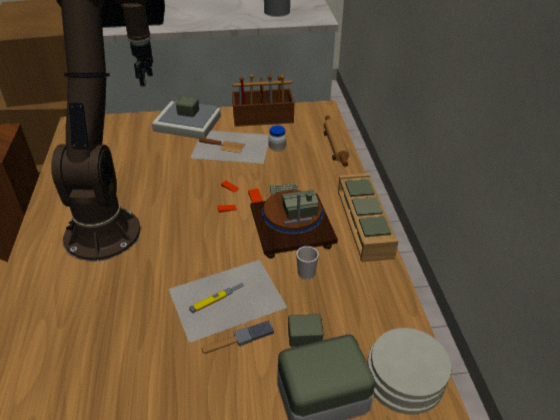

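View pics/wrist0.png

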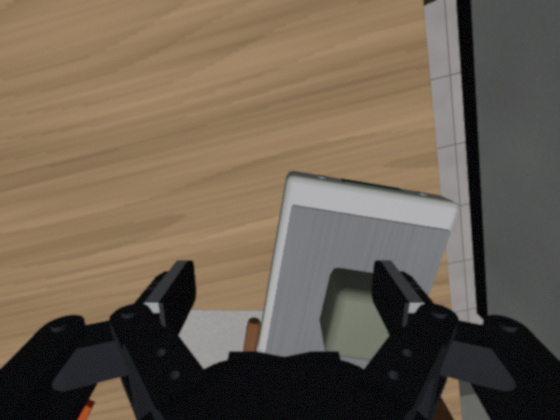

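The scene view shows the three orange wedges: the largest at about (323,248), and two smaller at (350,224) and (371,259). The tile stack is at (291,267), and the base corners are at about (199,205), (243,253), (315,213) and (270,168). I'll measure the orange shapes and the base.

```bash
cat > h.py <<'E'
import cv2, numpy as np
from cell import robot, eyes
np.set_printoptions(precision=3,suppress=True)
def ray(info,px,z):
    E=np.array(info["extrinsics"]); p=np.atleast_2d(np.array(px,float))
    d=np.c_[(p[:,0]-info["cx"])/info["fx"],(p[:,1]-info["cy"])/info["fy"],np.ones(len(p))]@E[:3,:3].T
    t=(z-E[2,3])/d[:,2]; return (E[:3,3]+d*t[:,None])[:,:2]
def proj(info,P):
    E=np.array(info["extrinsics"]); q=(np.atleast_2d(P)-E[:3,3])@E[:3,:3]
    return np.c_[q[:,0]/q[:,2]*info["fx"]+info["cx"],q[:,1]/q[:,2]*info["fy"]+info["cy"]]
def orange(im):
    h=cv2.cvtColor(im,cv2.COLOR_RGB2HSV)
    m=cv2.inRange(h,(3,200,120),(14,255,255))
    c,_=cv2.findContours(m,cv2.RETR_EXTERNAL,cv2.CHAIN_APPROX_NONE)
    return [k for k in c if cv2.contourArea(k)>60]
def rect(info,c,z):
    w=ray(info,c[:,0,:],z).astype(np.float32); return cv2.minAreaRect(w),w
E
python3 - <<'E'
from h import *
for n in ["scene","side"]:
    im=np.load(f"pics/{n}0.npy"); i=eyes.camera_info(n)
    for c in orange(im):
        r,w=rect(i,c,8); print(n,c[:,0].mean(0),cv2.contourArea(c),np.round(r[0]),np.round(r[1]),r[2])
    h=cv2.cvtColor(im,cv2.COLOR_RGB2HSV)
i=eyes.camera_info("scene")
print(ray(i,[(199,205),(243,250),(315,213),(270,168)],52))
i=eyes.camera_info("side")
print(ray(i,[(251,207),(265,249),(335,239),(314,196)],52))
crops=[np.load("pics/scene0.npy")[150:290,180:400],np.load("pics/side0.npy")[160:280,200:400]]
cv2.imwrite("pics/c.png",np.vstack([cv2.resize(c[:,:,::-1],(640,h),interpolation=cv2.INTER_CUBIC) for c,h in zip(crops,(300,300))])) 
E
```

```text
scene [370.706 258.51 ] 104.5 [439. 201.] [20. 54.] 52.065589904785156
scene [322.348 247.848] 198.0 [529. 115.] [28. 75.] 14.70723819732666
side [226.5   207.341] 82.0 [418.  74.] [27. 68.] 82.92924499511719
side [255.048 194.976] 120.0 [525. 132.] [39. 76.] 8.424152374267578
side [229.5   185.588] 81.0 [436. 197.] [30. 75.] 40.42078399658203
[[ 768.835 -137.395]
 [ 726.994   53.656]
 [ 506.843   33.149]
 [ 534.448 -174.97 ]]
[[ 501.78    14.159]
 [ 527.884 -192.175]
 [ 753.511 -175.018]
 [ 725.3     46.093]]
```

View pics/c.png

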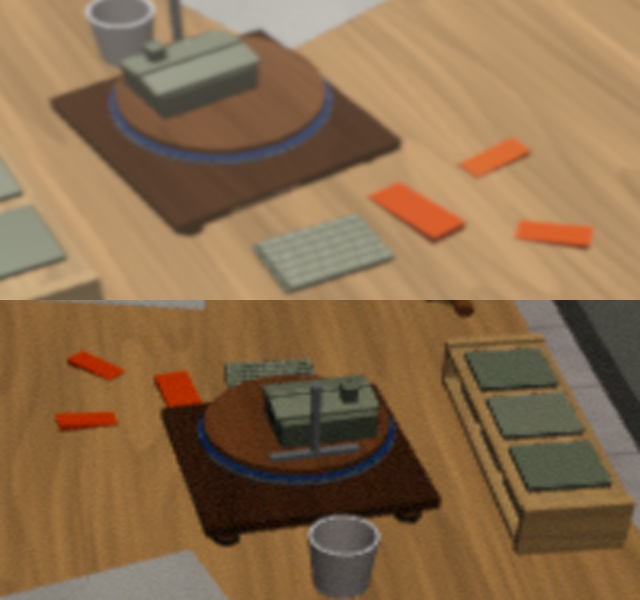

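The crop shows the wanted wedge (the largest) left of the near-left base corner, and the tile stack on its far side. That puts the wedge at about (527,118) and the near-left corner at about (505,20). I'll hover over it and look closely.

Request:
apply_moves:
  motion:
    - [0,-0.05,-0.043,0,0]
    - [0,-0.102,-0.0864,0,0]
    - [0,-0.102,-0.0864,0,0]
    - [0,-0.102,-0.0864,0,0]
    - [0,-0.102,-0.0864,0,0]
    - [0,-0.102,-0.0864,0,0]
    - [0,-0.102,-0.0864,0,0]
    - [0,-0.102,-0.0864,0,0]
    - [0,-0.102,-0.0864,0,0]
    - [0,-0.102,-0.0864,0,0]
    - [0,-0.102,-0.0864,0,0]
    - [0,-0.102,-0.0864,0,0]
    - [0,-0.102,-0.0864,0,0]
    - [0,-0.102,-0.0864,0,0]
    - [0,-0.102,-0.0864,0,0]
    - [0,-0.102,-0.0864,0,0]
    - [0,-0.05,-0.043,0,0]

```text
clock: 1.85
position: [526.0, 87.3, 404.7]
ee_rot: [0.0, 0.119, 0.993, -0.001]
contact_force: [0.6, -0.9, -0.1]
gripper_width: -0.2
grip_force: 0.0
```

Request:
apply_moves:
  motion:
    - [0,0,0,0,0.5]
    - [0,0,0,0,1]
    - [0,0,0,0,1]
    - [0,0,0,0,1]
    - [0,0,0,0,1]
    - [0,0,0,0,1]
    - [0,0,0,0,1]
    - [0,0,0,0,1]
    - [0,0,0,0,1]
    - [0,0,0,0,1]
    - [0,0,0,0,1]
    - [0,0,0,0,0.64]
    - [0,0,0,0,0]

```text
clock: 3.15
position: [524.4, 91.0, 404.5]
ee_rot: [-0.0, 0.708, 0.706, -0.0]
contact_force: [-0.8, -0.6, -0.7]
gripper_width: 0.5
grip_force: 0.0
```

```bash
python3 - <<'E'
from h import *
s=robot.sense(); print(s["clock"],s["position"],s["ee_rot"],s["joints"],s["contact_force"])
i=eyes.camera_info("wrist"); im=eyes.capture("wrist"); np.save("pics/w1.npy",im); cv2.imwrite("pics/w1.png",im[:,:,::-1])
import pickle; pickle.dump(i,open("pics/w1.pkl","wb"))
for c in orange(im):
    r,w=rect(i,c,8); print(c[:,0].mean(0),cv2.contourArea(c),r)
E
```

```text
3.15 [524.4    90.985 404.495] [-0.     0.708  0.706 -0.   ] [-0.735  0.308  0.602  1.835 -0.198  1.059 -0.059] [-0.759 -0.56  -0.707]
```

View pics/w1.png

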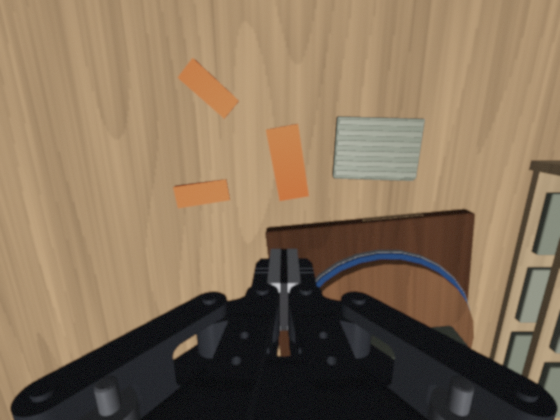

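The wrist view shows the wedge with corners at about (267,128), (298,124), (308,196) and (279,200). The base's left edge runs from (267,228) to (472,211).

```bash
python3 - <<'E'
from h import *
import pickle
i=pickle.load(open("pics/w1.pkl","rb")); im=np.load("pics/w1.npy")
h=cv2.cvtColor(im,cv2.COLOR_RGB2HSV)
m=cv2.inRange(h,(3,165,120),(14,255,255)); print(h[160,288],h[60,288],h[120,282])
cs,_=cv2.findContours(m,cv2.RETR_EXTERNAL,cv2.CHAIN_APPROX_NONE)
for c in cs:
    if cv2.contourArea(c)<200: continue
    r=cv2.boxPoints(cv2.minAreaRect(c)); print(r.round(1).tolist()); 
    for z in (3,8,16): print(z,ray(i,r,z).round(1).tolist())
# base left edge: dark pixels rows
v=h[:,:,2]
g=im.astype(int)
E=[]
for u in list(range(275,350,6))+list(range(440,466,5)):
    col=g[202:245,u,0]; k=np.where(col<110)[0]
    if len(k): E.append((u,202+k[0]))
E=np.array(E); l=np.polyfit(E[:,0],E[:,1],1); print(l,E.tolist())
P=ray(i,np.c_[[267,472],np.polyval(l,[267,472])],52); print(P,np.linalg.norm(P[1]-P[0]))
for c,n in ((0,"s"),):
    d=(P[1]-P[0])/np.linalg.norm(P[1]-P[0]); nrm=np.array([d[1],-d[0]])
    print("yaw",np.degrees(np.arctan2(d[1],d[0])),"foot",P[0]+25*d+25*nrm,"corner_top",P[0]+13*d+13*nrm,"ctr",P[0]+120*(d+nrm))
E
```

```text
[ 13 160 198] [ 16  87 172] [ 17  88 177]
[[276.6000061035156, 179.0], [303.29998779296875, 174.3000030517578], [306.79998779296875, 194.5], [280.1000061035156, 199.1999969482422]]
3 [[516.1, 94.0], [549.3, 99.7], [554.2, 73.9], [520.3, 67.9]]
8 [[516.2, 94.9], [549.0, 100.6], [553.8, 75.1], [520.4, 69.2]]
16 [[516.4, 96.4], [548.5, 102.0], [553.2, 77.1], [520.5, 71.3]]
[ -0.094 252.498] [[275, 227], [281, 226], [287, 226], [293, 225], [299, 225], [305, 224], [311, 223], [317, 223], [323, 222], [329, 221], [335, 221], [341, 221], [347, 220], [440, 211], [445, 211], [450, 210], [455, 210], [460, 210], [465, 209]]
[[505.877  47.421]
 [734.797  69.56 ]] 229.98894026225068
yaw 5.5240029076289066 foot [533.167  24.943] corner_top [520.068  35.732] ctr [636.871 -60.471]
```

```bash
python3 - <<'E'
from h import *
import pickle
i=pickle.load(open("pics/w1.pkl","rb")); im=np.load("pics/w1.npy")
h=cv2.cvtColor(im,cv2.COLOR_RGB2HSV)
m=cv2.inRange(h,(3,125,120),(15,255,255))
cs,_=cv2.findContours(m,cv2.RETR_EXTERNAL,cv2.CHAIN_APPROX_NONE)
for c in cs:
    if cv2.contourArea(c)<400: continue
    r=cv2.boxPoints(cv2.minAreaRect(c)); r=r[np.argsort(r[:,1])]; print(r.round(1).tolist())
    W=np.vstack([ray(i,r[:2],16),ray(i,r[2:],3)]); t=W[:2].mean(0); b=W[2:].mean(0)
    print(W.round(1).tolist(),"thick",t,"thin",b,"len",np.linalg.norm(t-b),"wid",np.linalg.norm(W[0]-W[1]),np.linalg.norm(W[2]-W[3]),"dir",np.degrees(np.arctan2(b[1]-t[1],b[0]-t[0])))
for v in (230,234,238): print(v,im[v,258:276,0].tolist())
for v in (213,217,221): print(v,im[v,464:482,0].tolist())
# padded/visible tile
m=((im.max(2).astype(int)-im.min(2))<35)&(im[:,:,0]>90); m=m.astype(np.uint8); m[215:]=0; m[:,500:]=0
cs,_=cv2.findContours(m,cv2.RETR_EXTERNAL,cv2.CHAIN_APPROX_NONE); c=max(cs,key=cv2.contourArea)
print("tile",ray(i,cv2.boxPoints(cv2.minAreaRect(c)),23))
E
```

```text
[[403.20001220703125, 258.6000061035156], [484.79998779296875, 299.3999938964844], [382.0, 301.0], [463.6000061035156, 341.79998779296875]]
[[680.6, -9.2], [798.5, -70.4], [663.6, -81.2], [790.6, -150.7]] thick [739.553 -39.788] thin [ 727.093 -115.964] len 77.18820040019068 wid 132.81947806798033 144.8081044025895 dir -99.28947371702613
[[324.0, 266.0], [396.0, 266.0], [396.0, 305.0], [324.0, 305.0]]
[[577.7, -19.6], [672.3, -19.8], [684.1, -87.8], [581.8, -87.5]] thick [625.012 -19.711] thin [632.925 -87.636] len 68.38422492273857 wid 94.65072474439862 102.27561886353169 dir -83.35526935062386
[[225.8000030517578, 177.0], [172.60000610351562, 185.6999969482422], [229.39999389648438, 199.39999389648438], [176.3000030517578, 208.10000610351562]]
[[455.3, 98.9], [390.2, 88.5], [455.7, 67.7], [386.8, 56.4]] thick [422.74   93.732] thin [421.269  62.063] len 31.703179836414915 wid 65.90414512298409 69.82996228075734 dir -92.65968882761221
[[297.29998779296875, 123.30000305175781], [265.5, 128.89999389648438], [310.1000061035156, 195.5], [278.20001220703125, 201.10000610351562]]
[[540.8,
[... 438 characters left out ...]
hin [463.172 175.878] len 64.391299496744 wid 27.20400624285941 29.220118671050894 dir -44.19092609020318
230 [179, 176, 174, 176, 176, 178, 173, 154, 109, 55, 35, 33, 37, 38, 39, 44, 42, 42]
234 [175, 173, 174, 177, 178, 178, 164, 129, 90, 76, 76, 76, 79, 78, 76, 78, 77, 76]
238 [174, 175, 175, 177, 178, 180, 171, 150, 112, 82, 78, 79, 80, 80, 80, 79, 79, 78]
213 [52, 55, 58, 61, 65, 65, 66, 74, 91, 116, 142, 165, 174, 176, 178, 180, 178, 177]
217 [81, 82, 85, 87, 86, 82, 83, 81, 84, 90, 123, 160, 173, 178, 178, 179, 177, 176]
221 [79, 81, 86, 84, 82, 83, 82, 83, 83, 97, 133, 164, 176, 179, 179, 176, 176, 176]
tile [[582.479  98.867]
 [581.977 169.738]
 [681.904 165.94 ]
 [688.46   94.626]]
```

```bash
python3 - <<'E'
from h import *
import pickle
i=pickle.load(open("pics/w1.pkl","rb")); im=np.load("pics/w1.npy")
for u in (275,290,305,450,460): print(u,im[200:240,u,0].tolist())
for z,dv in ((30,0),(52,6)):
    l=[-0.094,252.5+dv]
    P=ray(i,np.c_[[267,473],np.polyval(l,[267,473])],z); L=np.linalg.norm(P[1]-P[0])
    d=(P[1]-P[0])/L; n=np.array([d[1],-d[0]]); mid=P.mean(0)
    A=mid-120*d
    print(z,P.tolist(),L,"yaw",np.degrees(np.arctan2(d[1],d[0])),"corner",A,"foot",A+25*d+25*n,"ct",A+13*d+13*n,"ctr",mid+120*n)
E
```

```text
275 [173, 173, 173, 173, 173, 174, 174, 174, 174, 174, 175, 175, 176, 175, 175, 175, 176, 176, 176, 178, 176, 177, 178, 178, 176, 162, 121, 66, 39, 32, 42, 58, 71, 75, 76, 78, 77, 79, 78, 78]
290 [178, 174, 174, 174, 174, 175, 175, 175, 174, 174, 175, 175, 175, 175, 176, 175, 176, 176, 175, 176, 176, 176, 176, 172, 153, 106, 52, 29, 32, 48, 60, 70, 73, 75, 78, 75, 76, 74, 77, 76]
305 [181, 181, 182, 181, 180, 181, 182, 181, 181, 180, 178, 175, 174, 175, 175, 175, 175, 175, 175, 175, 175, 175, 161, 127, 76, 41, 36, 34, 57, 72, 75, 80, 80, 80, 78, 78, 77, 79, 77, 79]
450 [178, 176, 177, 176, 176, 176, 175, 174, 171, 151, 104, 54, 38, 39, 50, 66, 77, 82, 83, 83, 82, 81, 85, 85, 83, 84, 82, 82, 83, 82, 81, 83, 84, 83, 82, 83, 80, 83, 81, 82]
460 [174, 175, 176, 175, 177, 177, 176, 174, 158, 111, 55, 35, 34, 45, 59, 71, 76, 78, 77, 77, 77, 76, 78, 77, 75, 77, 77, 77, 74, 75, 78, 75, 79, 76, 75, 74, 76, 75, 73, 75]
30 [[504.5609126873281, 39.56745470420978], [750.2920985395576, 63.437019319522165]] 246.88777170055943 yaw 5.548127931520943 corner [507.989  39.9  ] foot [535.289  17.435] ct [522.185  28.218] ctr [639.028 -67.936]
52 [[505.7452994401168, 40.265840204821714], [737.0925401087248, 62.88133623997929]] 232.450008444601 yaw 5.583245507309433 corner [501.988  39.899] foot [529.302  17.449] ct [516.191  28.225] ctr [633.094 -67.857]
```

Request:
apply_moves:
  motion:
    - [0,0.08,-0.0067,0,-0.5]
    - [0,0.0895,-0.01,0,-0.98]
    - [0,0.0895,-0.01,0,0]
    - [0,0.0895,0,0,0]
    - [0,0,0,0.1,0]
    - [0,0,0,0.14,0]
    - [0,0,0,0.14,0]
    - [0,0,0,0.14,0]
    - [0,0,0,0.1,0]
    - [0,0,0,0.05,0]
    - [0,0,0,0.04,0]
    - [0,0,0,0.03,0]
    - [0,0,0,0,0]
    - [0,0,0,0,0]

```text
clock: 4.6
position: [505.9, 194.0, 183.3]
ee_rot: [0.0, 0.642, 0.767, 0.0]
contact_force: [0.7, -1.1, -0.3]
gripper_width: -0.1
grip_force: 0.0
```

```bash
python3 - <<'E'
from h import *
s=robot.sense(); print(s["clock"],s["position"],s["ee_rot"],s["contact_force"])
q=s["ee_rot"]; print("heading",np.degrees(np.arctan2(2*q[1]*q[2],q[1]**2-q[2]**2)))
i=eyes.camera_info("wrist"); im=eyes.capture("wrist"); cv2.imwrite("pics/w2.png",im[:,:,::-1])
a=eyes.capture("scene")[190:290,260:400]; b=eyes.capture("side")[140:240,210:350]
cv2.imwrite("pics/c2.png",np.hstack([cv2.resize(x[:,:,::-1],(390,280),interpolation=cv2.INTER_CUBIC) for x in (a,b)]))
E
```

```text
4.6 [505.852 193.988 183.257] [0.    0.642 0.767 0.   ] [ 0.669 -1.094 -0.269]
heading 100.15658531607826
```

View pics/c2.png

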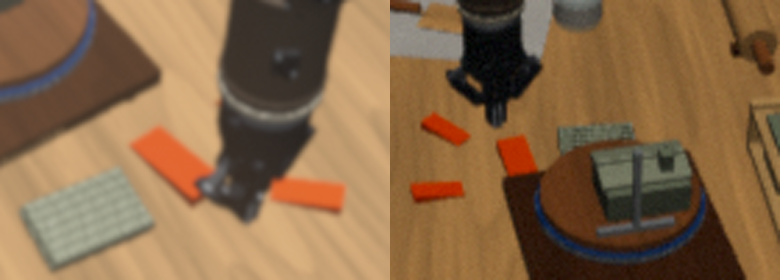

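The tool stands behind the thick end but about 10 mm too far to -x. I'll shift sideways, lower to finger height, then make contact and push with a slight turn.

Request:
apply_moves:
  motion:
    - [0,0,0.0165,0.008,0]
    - [0,0,0.0165,0.0085,0]
    - [0,0,0,0,0]
    - [0,-0.025,0,0,0]
    - [0,-0.025,0,0,0]
    - [0,-0.0133,0,0,0]
    - [0,-0.0133,0,0,0]
    - [0,-0.0133,0,0,0]
    - [0,-0.01,0,0,0]

```text
clock: 5.65
position: [520.6, 165.8, 177.8]
ee_rot: [-0.0, 0.642, 0.767, 0.0]
contact_force: [0.7, 1.6, 0.8]
gripper_width: 0.2
grip_force: 0.7
```

```bash
python3 - <<'E'
from h import *
s=robot.sense(); print(s["clock"],s["position"],s["contact_force"])
i=eyes.camera_info("scene")
a=eyes.capture("scene")[190:290,260:400]; b=eyes.capture("wrist")
cv2.imwrite("pics/c3.png",np.hstack([cv2.resize(x[:,:,::-1],(390,290),interpolation=cv2.INTER_CUBIC) for x in (a,b)]))
E
```

```text
5.65 [520.622 165.788 177.831] [0.661 1.555 0.779]
```

View pics/c3.png

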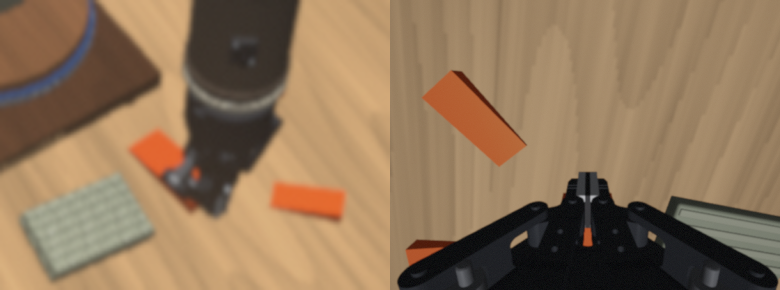

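Contact is made. Next I push 30 mm with the turn.

Request:
apply_moves:
  motion:
    - [0,-0.0133,0,0,0.1]
    - [0,-0.0133,0,0,0.14]
    - [0,-0.0133,0,0,0.14]
    - [0,-0.0133,0,0,0.14]
    - [0,-0.0133,0,0,0.14]
    - [0,-0.0133,0,0,0.14]
    - [0,-0.0133,0,0,0.145]
    - [0,-0.01,0,0,0]
    - [0,0,0,0,0]

```text
clock: 6.65
position: [524.4, 134.7, 177.8]
ee_rot: [0.0, 0.685, 0.729, -0.0]
contact_force: [-0.1, 0.4, 0.3]
gripper_width: 0.1
grip_force: 0.0
```

```bash
python3 - <<'E'
from h import *
s=robot.sense(); print(s["clock"],s["position"],s["contact_force"]); q=s["ee_rot"]; print("heading",np.degrees(np.arctan2(2*q[1]*q[2],q[1]**2-q[2]**2)))
for n in ("scene","side"):
    im=eyes.capture(n); i=eyes.camera_info(n); x0=ray(i,(0,0),0)
    p=proj(i,[528,90,5])[0].astype(int); print(n,p)
    cv2.imwrite(f"pics/{n}4.png",im[:,:,::-1])
    c=im[p[1]-45:p[1]+45,p[0]-63:p[0]+63]
    globals()[n]=cv2.resize(c[:,:,::-1],(390,280),interpolation=cv2.INTER_CUBIC)
cv2.imwrite("pics/c4.png",np.hstack([scene,side]))
E
```

```text
6.65 [524.445 134.685 177.787] [-0.057  0.375  0.278]
heading 93.58821876383792
scene [318 241]
side [256 202]
```

View pics/c4.png

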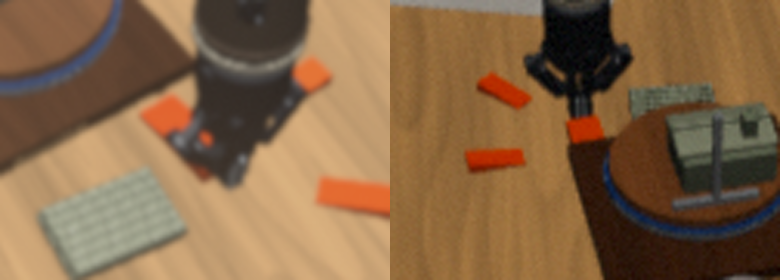

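```bash
python3 - <<'E'
from h import *
i=eyes.camera_info("scene")
print(ray(i,[(300.9,233.9),(310.6,226.9)],3), ray(i,[(320.5,254)],8))
i=eyes.camera_info("side")
f=lambda x,y:(256-63+(x-390)/3.095,202-45+y/3.11)
print(ray(i,[f(571,142),f(604,137)],5),ray(i,[f(568,120),f(600,117)],10),"corner",ray(i,[f(568,141)],52))
E
```

```text
[[554.252  44.319]
 [519.015  35.659]] [[544.028 128.445]]
[[508.719  92.925]
 [547.528  97.168]] [[508.305 127.165]
 [546.049 128.063]] corner [[502.221  39.033]]
```

The wedge is now about 4 mm to the +x side of the foot's line. I'll correct that slightly during the next 20 mm.

Request:
apply_moves:
  motion:
    - [0,-0.0133,-0.0013,0,0.04]
    - [0,-0.0133,-0.0013,0,0.05]
    - [0,-0.0133,-0.0013,0,0.05]
    - [0,-0.0133,-0.0013,0,0.05]
    - [0,-0.0133,-0.0013,0,0.03]
    - [0,0,0,0,0]

```text
clock: 7.35
position: [523.5, 114.4, 177.8]
ee_rot: [0.0, 0.694, 0.72, -0.0]
contact_force: [-0.6, -0.4, -0.0]
gripper_width: 0.0
grip_force: 0.0
```

```bash
python3 - <<'E'
from h import *
s=robot.sense(); print(s["clock"],s["position"],s["contact_force"]); q=s["ee_rot"]; print("heading",np.degrees(np.arctan2(2*q[1]*q[2],q[1]**2-q[2]**2)))
for n in ("scene","side"):
    im=eyes.capture(n); i=eyes.camera_info(n)
    for c in orange(im):
        r,w=rect(i,c,8)
        if abs(w[:,0].mean()-530)<25: print(n,np.round(w[np.argmin(w[:,0])]),np.round(w[np.argmax(w[:,0])]),np.round(w[np.argmin(w[:,1])]),np.round(w[np.argmax(w[:,1])]))
    p=proj(i,[528,80,5])[0].astype(int)
    c=im[p[1]-30:p[1]+30,p[0]-42:p[0]+42]
    globals()[n]=cv2.resize(c[:,:,::-1],(390,280),interpolation=cv2.INTER_CUBIC); print(n,p)
cv2.imwrite("pics/c5.png",np.hstack([scene,side]))
E
```

```text
7.35 [523.464 114.414 177.795] [-0.565 -0.364 -0.029]
heading 92.04175888601944
scene [316 239]
side [257 204]
```

View pics/c5.png

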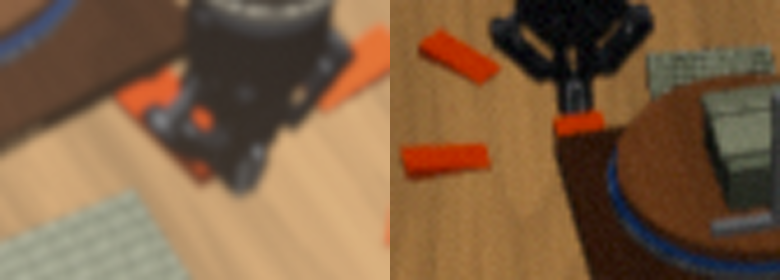

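```bash
python3 - <<'E'
from h import *
im=eyes.capture("side").astype(int); i=eyes.camera_info("side")
s=im[:,:,0]-im[:,:,2]-0.0
for v in range(197,204): print(v,s[v,246:268].astype(int).tolist())
for v in (210,214,218): print(v,im[v,246:262,0].tolist())
print(ray(i,[(250,200),(260,200)],8), ray(i,[(250,205)],52))
im=eyes.capture("scene").astype(int); i=eyes.camera_info("scene")
s=im[:,:,0]-im[:,:,2]
print("scene")
for v in range(228,244,2): print(v,s[v,292:330].tolist())
E
```

```text
197 [92, 91, 94, 93, 91, 42, 19, 10, 8, 26, 37, 50, 88, 115, 110, 91, 87, 84, 90, 90, 84, 77]
198 [92, 93, 96, 97, 102, 90, 90, 77, 84, 104, 125, 135, 167, 179, 153, 101, 86, 85, 92, 89, 83, 79]
199 [93, 92, 94, 96, 134, 158, 171, 173, 177, 174, 180, 179, 182, 183, 181, 107, 91, 86, 87, 87, 79, 74]
200 [95, 94, 94, 96, 133, 182, 185, 182, 183, 182, 181, 183, 184, 179, 171, 115, 85, 83, 78, 74, 74, 70]
201 [92, 93, 93, 94, 110, 170, 184, 181, 170, 164, 163, 163, 159, 151, 125, 87, 57, 55, 50, 56, 72, 84]
202 [93, 90, 92, 92, 82, 148, 157, 150, 122, 104, 100, 83, 81, 66, 46, 40, 36, 39, 42, 61, 75, 70]
203 [96, 94, 94, 93, 68, 73, 60, 54, 48, 42, 42, 39, 37, 39, 31, 36, 39, 41, 58, 71, 75, 75]
210 [159, 156, 159, 159, 144, 86, 42, 47, 46, 45, 44, 45, 46, 41, 45, 47]
214 [162, 158, 154, 153, 150, 143, 93, 39, 45, 48, 48, 43, 46, 49, 47, 42]
218 [152, 151, 147, 153, 151, 153, 146, 110, 47, 46, 46, 49, 47, 46, 50, 47]
[[504.499 104.828]
 [540.17  100.402]] [[499.282  25.098]]
scene
228 [39, 37, 33, 29, 30, 33, 49, 83, 115, 139, 159, 170, 174, 177, 176, 177, 178, 178, 173, 156, 100, 39, 9,
[... 446 characters left out ...]
 2, 0, 1, 2, 3, 6, 9, 22, 69, 124, 148, 134, 92, 46, 22, 17, 15, 16, 16, 17, 15, 15, 15]
236 [78, 77, 76, 77, 78, 79, 82, 83, 85, 85, 84, 81, 76, 60, 31, 11, 4, 3, 3, 6, 9, 6, 4, 13, 45, 90, 104, 79, 37, 15, 13, 13, 14, 16, 15, 15, 15, 15]
238 [79, 78, 78, 76, 76, 78, 79, 80, 82, 84, 85, 86, 85, 81, 70, 53, 31, 14, 8, 10, 12, 12, 9, 7, 9, 13, 14, 12, 8, 7, 8, 12, 14, 16, 17, 16, 15, 14]
240 [82, 80, 78, 77, 76, 77, 76, 77, 79, 81, 84, 85, 85, 86, 85, 79, 66, 48, 32, 23, 19, 18, 16, 16, 15, 14, 12, 11, 10, 10, 11, 12, 16, 16, 16, 14, 10, 8]
242 [82, 83, 81, 79, 77, 77, 77, 76, 77, 78, 81, 82, 84, 84, 86, 85, 84, 79, 71, 62, 52, 41, 34, 29, 26, 22, 18, 16, 15, 15, 16, 16, 16, 15, 12, 10, 7, 4]
```

```bash
python3 - <<'E'
from h import *
i=eyes.camera_info("scene"); im=eyes.capture("scene").astype(int)
print(ray(i,[(302,234),(305.5,236),(307.3,238),(309,240),(311.5,242)],0))
P=ray(i,[(302,234),(305.5,236),(307.3,238),(309,240),(311.5,242)],0)
# base left edge, bottom (z=30) and far-left corner in the scene image
for u in (250,260,270,280,290): 
    print(u,[(v,int(im[v,u,0])) for v in range(222,256,2)])
E
```

```text
[[550.554  44.013]
 [545.611  54.312]
 [544.724  62.415]
 [544.079  70.337]
 [541.559  79.196]]
250 [(222, 75), (224, 76), (226, 91), (228, 99), (230, 99), (232, 102), (234, 104), (236, 105), (238, 104), (240, 105), (242, 104), (244, 104), (246, 101), (248, 100), (250, 89), (252, 76), (254, 115)]
260 [(222, 73), (224, 78), (226, 90), (228, 95), (230, 99), (232, 101), (234, 104), (236, 105), (238, 102), (240, 100), (242, 100), (244, 97), (246, 90), (248, 113), (250, 166), (252, 184), (254, 186)]
270 [(222, 78), (224, 91), (226, 99), (228, 99), (230, 99), (232, 100), (234, 99), (236, 97), (238, 94), (240, 82), (242, 90), (244, 145), (246, 192), (248, 198), (250, 193), (252, 186), (254, 180)]
280 [(222, 96), (224, 97), (226, 99), (228, 99), (230, 99), (232, 99), (234, 90), (236, 95), (238, 139), (240, 197), (242, 208), (244, 205), (246, 207), (248, 205), (250, 202), (252, 198), (254, 194)]
290 [(222, 98), (224, 98), (226, 98), (228, 94), (230, 77), (232, 80), (234, 152), (236, 190), (238, 194), (240, 194), (242, 195), (244, 200), (246, 205), (248, 207), (250, 206), (252, 202), (254, 181)]
```

The three views agree that the wedge's centreline passes within about 3 mm of the foot. I'll push on gently and watch the force.

Request:
apply_moves:
  motion:
    - [0,-0.005,0,0,0]
    - [0,-0.005,0,0,0]
    - [0,-0.005,0,0,0]
    - [0,-0.005,0,0,0]
    - [0,-0.005,0,0,0]
    - [0,0,0,0,0]

```text
clock: 8.2
position: [523.8, 107.5, 177.8]
ee_rot: [0.0, 0.694, 0.72, -0.0]
contact_force: [0.1, -0.2, 0.0]
gripper_width: 0.1
grip_force: 0.1
```

Request:
apply_moves:
  motion:
    - [0,-0.005,0,0,0]
    - [0,-0.005,0,0,0]
    - [0,0,0,0,0]

```text
clock: 8.5
position: [523.9, 104.9, 177.8]
ee_rot: [-0.0, 0.694, 0.72, 0.0]
contact_force: [0.5, 0.9, -0.2]
gripper_width: 0.2
grip_force: 0.6
```

Request:
apply_moves:
  motion:
    - [0,-0.005,0,0,0]
    - [0,0,0,0,0]

```text
clock: 8.7
position: [524.0, 103.5, 177.8]
ee_rot: [-0.0, 0.694, 0.72, 0.0]
contact_force: [0.3, 1.9, -0.9]
gripper_width: -0.1
grip_force: 1.3
```

Request:
apply_moves:
  motion:
    - [0,-0.005,0,0,0]
    - [0,-0.005,0,0,0]
    - [0,0,0,0,0]

```text
clock: 9.0
position: [524.1, 100.6, 177.8]
ee_rot: [-0.0, 0.694, 0.72, 0.0]
contact_force: [0.7, 4.1, -0.2]
gripper_width: -0.2
grip_force: 2.2
```

Request:
apply_moves:
  motion:
    - [0,-0.004,0,0,0]
    - [0,0,0,0,0]

```text
clock: 9.2
position: [524.1, 99.7, 177.8]
ee_rot: [-0.0, 0.694, 0.72, 0.0]
contact_force: [-0.1, 5.7, -1.8]
gripper_width: 0.2
grip_force: 2.8
```

Request:
apply_moves:
  motion:
    - [0,-0.004,0,0,0]
    - [0,0,0,0,0]

```text
clock: 9.4
position: [524.1, 98.8, 177.8]
ee_rot: [-0.0, 0.694, 0.72, 0.0]
contact_force: [0.2, 7.3, -0.7]
gripper_width: 0.0
grip_force: 3.2
```

Request:
apply_moves:
  motion:
    - [0,-0.004,0,0,0]
    - [0,0,0,0,0]

```text
clock: 9.6
position: [524.2, 97.8, 177.8]
ee_rot: [-0.0, 0.693, 0.72, 0.001]
contact_force: [0.7, 7.7, -0.8]
gripper_width: 0.2
grip_force: 3.7
```

Request:
apply_moves:
  motion:
    - [0,-0.004,0,0,0]
    - [0,0,0,0,0]
    - [0,0,0,0,0]

```text
clock: 9.9
position: [524.3, 96.9, 177.8]
ee_rot: [-0.001, 0.693, 0.721, 0.001]
contact_force: [0.9, 8.4, -1.1]
gripper_width: -0.2
grip_force: 4.1
```

The push force is about 8.4 N, roughly 8 mm past first contact, with the thick end about 44 mm outside the base. That counts as snug. I'll back off, rise, and go above the corner.

Request:
apply_moves:
  motion:
    - [0,0.005,0,0,0]
    - [0,0.01,0,0,0]
    - [0,0.04,0,0,0]
    - [0,0.06,0,0,0]
    - [0,0,0,-0.06,0]
    - [0,0,0,-0.12,0]
    - [0,0,0,-0.12,0]
    - [0,0,0,-0.07,0]
    - [0,0,0,0,0]

```text
clock: 10.8
position: [523.9, 130.5, 291.6]
ee_rot: [0.001, 0.694, 0.72, 0.002]
contact_force: [0.2, -0.0, 0.8]
gripper_width: -0.1
grip_force: 0.0
```

```bash
python3 - <<'E'
from h import *
s=robot.sense(); print(s["clock"],s["position"],s["contact_force"])
im=eyes.capture("wrist"); i=eyes.camera_info("wrist")
a=eyes.capture("scene")[165:275,230:370]
cv2.imwrite("pics/c6.png",np.hstack([cv2.resize(x[:,:,::-1],(390,300),interpolation=cv2.INTER_CUBIC) for x in (a,im)]))
h=cv2.cvtColor(im,cv2.COLOR_RGB2HSV); m=cv2.inRange(h,(3,125,120),(15,255,255)); m[:, :150]=0
cs,_=cv2.findContours(m,cv2.RETR_EXTERNAL,cv2.CHAIN_APPROX_NONE)
for c in cs:
    if cv2.contourArea(c)>200: print(cv2.boxPoints(cv2.minAreaRect(c)).tolist(),ray(i,cv2.boxPoints(cv2.minAreaRect(c)),14).tolist())
E
```

```text
10.8 [523.878 130.513 291.575] [ 0.233 -0.03   0.831]
[[145.68675231933594, 247.53231811523438], [203.48118591308594, 238.7755889892578], [207.9021759033203, 267.9542541503906], [150.1077423095703, 276.71099853515625]] [[404.2362028709193, 92.09336182180792], [455.473893526418, 102.20461529034684], [458.34721321936286, 74.04836328621326], [405.55716612917365, 63.38009552665244]]
[[134.13121032714844, 104.75565338134766], [158.06785583496094, 78.42533111572266], [223.9683074951172, 138.3348388671875], [200.0316619873047, 164.6651611328125]] [[406.5068186903326, 211.29841949672468], [426.4353807034899, 230.7561051930683], [475.07359110044854, 188.57884513966277], [455.20760085304033, 166.97284344229982]]
```

View pics/c6.png

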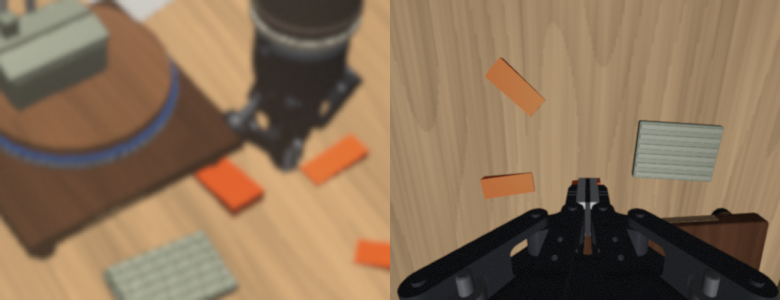

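The wedge is in under the near-left corner, centred by the scene view (left half, about (230,185)), and the tile is untouched. Now for the press above corner_top.

Request:
apply_moves:
  motion:
    - [0,-0.06,-0.009,0,0]
    - [0,-0.1,-0.01,0,0]
    - [0,-0.1,-0.01,0,0]
    - [0,-0.085,0,0,0]
    - [0,0,0,0.06,0]
    - [0,0,0,0.09,0]
    - [0,0,0,0.04,0]
    - [0,0,0,0.01,0]
    - [0,0,0,0,0]
    - [0,0,0,0,0]

```text
clock: 11.9
position: [518.4, 26.4, 229.3]
ee_rot: [0.0, 0.694, 0.72, 0.0]
contact_force: [-0.3, -0.1, 0.1]
gripper_width: 0.1
grip_force: 0.0
```

Request:
apply_moves:
  motion:
    - [0,0,0,0.004,0]
    - [0,0,0,0.004,0]
    - [0,0,0,0.004,0]
    - [0,0,0,0,0]

```text
clock: 12.3
position: [518.0, 26.3, 225.2]
ee_rot: [-0.0, 0.694, 0.72, 0.0]
contact_force: [0.0, 0.2, 0.2]
gripper_width: -0.1
grip_force: 0.0
```

Request:
apply_moves:
  motion:
    - [0,0,0,0.004,0]
    - [0,0,0,0,0]

```text
clock: 12.5
position: [518.1, 26.2, 224.8]
ee_rot: [-0.0, 0.694, 0.72, 0.0]
contact_force: [-4.7, 0.3, 14.7]
gripper_width: -0.0
grip_force: 7.5
```

Pressing with 15 N, and the corner stands firm. Hold briefly, then let go.

Request:
apply_moves:
  motion:
    - [0,0,0,0,0]
    - [0,0,0,0,0]

```text
clock: 12.7
position: [518.1, 26.2, 224.9]
ee_rot: [-0.0, 0.694, 0.72, 0.0]
contact_force: [-3.6, 0.2, 14.9]
gripper_width: -0.0
grip_force: 7.3
```

Request:
apply_moves:
  motion:
    - [0,0,0,-0.005,0]
    - [0,0,0,-0.01,0]
    - [0,0,0,-0.05,0]
    - [0,0,0,-0.12,0]
    - [0,0,0,-0.12,0]
    - [0,0,0,-0.06,0]
    - [0,0,0,0,0]
    - [0,0,0,0,0]
    - [0,0,0,0,0]

```text
clock: 13.6
position: [517.6, 26.4, 332.4]
ee_rot: [-0.001, 0.694, 0.72, -0.001]
contact_force: [0.3, 0.2, 1.1]
gripper_width: -0.4
grip_force: 0.0
```

```bash
python3 - <<'E'
from h import *
s=robot.sense(); print(s["clock"],s["position"],s["contact_force"])
for n in ("scene","side"):
    im=eyes.capture(n); i=eyes.camera_info(n); p=proj(i,[600,0,20])[0].astype(int)
    globals()[n]=cv2.resize(im[p[1]-70:p[1]+60,p[0]-90:p[0]+90,::-1],(390,282),interpolation=cv2.INTER_CUBIC)
cv2.imwrite("pics/c7.png",np.hstack([scene,side]))
E
```

```text
13.6 [517.611  26.42  332.43 ] [0.274 0.185 1.069]
```

View pics/c7.png

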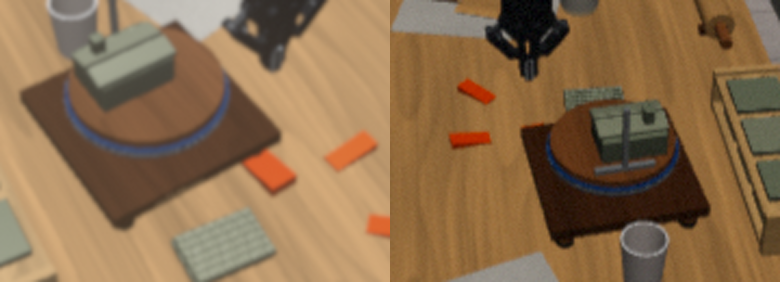

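The scene view shows the wedge under the near-left corner at about (270,170), the turntable in place and the arm clear. I'm handing in.

```bash
python3 -c "
from cell import robot
print(robot.close_job())"
```

```text
the job is handed in; nothing more can be done
None
```

I pushed the wedge under the bare foot until the push reached about 8 N, pressed the corner with about 15 N without it giving, then let go and handed in the job; no verdict came back.

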